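Screw the hose elbow onto the vacuum trap and clock it to the filter

TASK

Screw the white elbow connector clockwise onto the threaded neck of the vacuum trap, starting with its hose nozzle pointing at the nozzle of the line filter and giving it one full turn, so that it squeezes the black rubber gasket, stands straight and points straight at the filter's nozzle again. Let it ride on the thread and do not force it; then let go of it. Do not disturb the wash bottle, the tape roll, the jar or the marker pen standing round the work.

Things in the scene. Friction and masses are not known exactly. Their poses are not given: they have to be found in the camera images.
- elbow_grip (a point): The white plastic elbow, 88 mm tall, loose, upright on its round collar. Point on its upright axis, 70 mm above its underside: middle of the part to grip, a square block 42 x 42 mm whose faces lie along x and y. z is up, x the way its hose nozzle points. All four faces of the block are free above 56 mm from the underside. About 0.2 kg.
- elbow: The same elbow; origin on its axis at its underside. Collar: 57 mm across its ribs, 29 mm high, threaded bore 42 mm wide, open below. Block: 42 x 42 mm from 28 to 88 mm. The nozzle leaves the block's +x face 42 mm above the underside, 26 mm thick at its root, then 19 mm.
- outlet_tip (a point): The tip of the elbow's hose nozzle: 68 mm from the elbow's axis along its x, 42 mm above its underside (28 mm below elbow_grip). Axes as elbow_grip.
- station: Fixed aluminium base plate 130 x 275 x 10 mm with the vacuum trap, a steel pot 94 mm across and 42 mm high, and the line filter. Origin on the worktop under the neck's axis; z up, -y from the neck to the filter.
- neck_top (a point): Middle of the top of the grey threaded neck, 73 mm above the worktop, 31 mm above the pot; axes of the plate. The neck is 39.6 mm across its thread, its top tapering to 26 mm. Coarse right-hand round thread, two starts half a turn apart, 14 mm a turn, 1 mm play all round, 0.6 mm end play. Where the thread starts round the neck differs by up to 63 degrees either way and is not given: feel for it.
- neck_axis (a point): On the neck's axis, level with the free gasket's top, 54 mm above the worktop; axes of the plate. Lowered on, the elbow comes to rest on the ridges with its underside 6 to 13 mm above this point, as the thread happens to lie, and follows them down as it is turned clockwise. At the mark its underside is 1.5 to 6.5 mm below this point. Released, the thread holds.
- filter_nozzle (a point): The mark: tip of the line filter's level hose nozzle, 19 mm thick, which points at the neck's axis 86 mm away, 92 mm above the worktop. The filter is an upright white cylinder 56 mm across, top 115 mm above the worktop, its axis 152 mm from the neck's. Set the elbow on with its nozzle within 20 degrees of pointing at this mark; one turn clockwise later it is tight.
- gasket (a joint): How far the thick soft black rubber gasket (60 mm across, 12 mm thick, on the pot round the neck) is squeezed, m: 0 free, at most 0.0075. It pushes back 3 N at first, 1.3 N more a mm. An elbow started half a turn off takes the other thread start and comes to the mark 7 mm too high or hits bottom before it; it must then be unscrewed and restarted.
- wash_bottle: White squeeze wash bottle, about 66 x 97 mm and 173 mm tall, loose; origin under its middle. To be left alone.
- tape_roll: Roll of cream tape lying flat, 67 mm across, 19 mm high, loose; origin under its middle. To be left alone.
- beaker_jar: Clear glass jar, 68 mm across, 103 mm tall, loose; origin under its middle. To be left alone.
- pen: Marker pen with black cap lying flat, 131 mm long, 12 mm thick, loose; origin under its middle. To be left alone.
Not all that is in view belongs to the job. Leave any blue look-alike of the elbow alone.

How it is judged:
At the end, for the whole second after the job is handed in: The elbow stands on the neck (within 6 mm of its axis and 4 degrees of upright), screwed down so that it squeezes the gasket by at least 1 mm by itself, its nozzle pointing at the filter's nozzle within 7 degrees, at rest and released (horizontal distance between elbow_grip and neck_axis below 0.006 m and angle between elbow_grip's own z axis and vertical below 0.07 rad and z of elbow_grip in the frame of neck_axis below 0.0692 m and value of joint gasket above 0.001 m and angle between the x axis of elbow_grip and the y axis of neck_axis, either way round below 0.12 rad and y of outlet_tip in the frame of neck_axis below -0.05 m and linear speed of elbow below 0.02 m/s); the robot touches nothing.
It fails at once if the elbow is forced onto the trap (over 45 N) (contact force between elbow and station above 45 N).
It fails at once if the wash bottle is pushed away or knocked over (distance of wash_bottle from where it was at the start of the episode above 0.03 m or angle between wash_bottle's own z axis and vertical above 0.5 rad).
It fails at once if the tape roll is pushed away or knocked over (distance of tape_roll from where it was at the start of the episode above 0.03 m).
It fails at once if the glass jar is pushed away or knocked over (distance of beaker_jar from where it was at the start of the episode above 0.03 m or angle between beaker_jar's own z axis and vertical above 0.5 rad).
It fails at once if the marker pen is pushed away or knocked over (distance of pen from where it was at the start of the episode above 0.03 m).
It also fails if it takes over 72 s, if anything falls off the work surface, if the arm or the gripper's body presses on something with over 40 N, if the wrist force passes 120 N, or if a joint passes its speed limit or range.

ROBOT

A 6-joint arm with a two-finger parallel gripper is mounted at the origin on a cart in front of the work surface, level with it; the furniture and walls round the work are solid. World frame = base frame: x ahead of the robot, y to its left, z up, the work surface at z = 0. Lengths are in m, angles in rad, forces in N, time in s.
With the tool pointing down it reaches from about 0.25 to 0.725 m from the base axis. Payload 4 kg.
Tool frame: the origin (TCP) lies on the centre line of the jaws, within the pads' length; the fingertips stand 19 mm ahead of it and the grasp point (between the pads) is the TCP; z points along the fingers, y is the direction in which the jaws open and shut (so a half turn about z gives the same grasp; the last joint's range is limited). The gripper opens to 85 mm and grips with 20 to 120 N. Pads are 22 mm wide; open, the fingers measure 114 mm over their backs; the gripper's body (76 mm by 85 mm) begins 54 mm behind the grasp point. The pads swing forward as they close: fully open they stand 13 mm farther back than shut.
Start: joints at [1.2, 0.241, 0.005, 1.335, 0, 1.571], TCP at [0.181, 0.466, 0.25] pointing down, gripper open.
Joint ranges: [-2.72, 2.72], [-1.05, 1.87], [-1.09, 1.28], [-1.99, 2.15], [-1.42, 1.44], [-3.14, 3.14]. Speed limits (rad/s): [2.79, 2.79, 3.14, 3.14, 3.14, 3.14].

INTERFACE

Orientations are given as a unit quaternion [x, y, z, w].
In Python, from workcell import bot gives the robot as it stands. The module is installed in compiled form; this text tells all that it offers.
- The arm moves only by the shell command python3 -m handwheel 'ROWS' [OPENING]. ROWS is JSON, a list of rows, each an object of numbers: "dx", "dy", "dz": the shift along the tool's x, y, z as a fraction of full scale; "ax", "ay", "az": the turn, a rotation vector about the tool's x, y, z as a fraction of full scale. In form: [{"dx": .., "dy": .., "dz": .., "ax": .., "ay": .., "az": ..}, ...]. A call has 1 to 12 rows; each row shifts and turns the commanded pose from where the row before left it, along the tool's axes as they then stand; what a row does not reach is not made up. Full scale, the value 1, is 2.5 cm for a shift and 0.15 rad for a turn. A row lasts 1/10 s, in which the tool goes at most 50 mm and 8.59 degrees, less where a joint would pass 70% of its speed; a pose out of reach is approached as far as the arm can. A call with a number of a shift or a turn outside -1 to 1 is refused whole. A call with a gripper value outside its range is refused whole. OPENING is the gripper's target within -1 to 1 (fully open at 1, half-way at 0, shut at -1), set as the call begins (- or left out, the last holds). The fingers move at their own pace and stop on an object; the grip force is fixed at half the most. Time passes only in rows, so rows that do not move let the fingers close. It gives the time, the measured TCP pose, the force and the opening at its end, in the units of the state.
- bot.get_obs(): the state, without advancing time (a new reading comes with each control period).
- bot.camera(name): name is "scene" or "top"; returns a dict with "img" (400x640x3 uint8, red, green, blue), "intrinsics" (3x3 intrinsics, pixels), "dist_coeffs" ([k1, k2, p1, p2, k3] as OpenCV has them; the pictures are not rectified), "eye" and "rotation" of the camera in the world. Camera axes: x right, y down, z forward; pixel columns grow to the right and rows downward; lengths in m; the calibration is good to about 2 mm. A picture is of the moment at which its call begins. There is no depth.
- bot.job_done(): hands the job in, once; it reports no verdict.
Trained networks look in a picture, given as the dict that the camera call returned (one of the last four; its "shot" number tells which), for a name from the list of things; names that differ only in an ending like _2 or _b are one class to them, and where a whole thing is asked for, a point or a joint stands for the part that bears it (a point fixed in the world has none). Each returns a list of dicts, best first, with "confidence" (0 to 1); they miss things now and then, are a little off and sometimes report something else, mostly with a low value. They report only what shows in the picture. A call takes as long as a camera call. They do not tell look-alikes from the thing itself.
- bot.trace(thing, picture): "region" (400x640 bool, what is visible of it) and "rect" ([centre column, centre row, width, height] in pixels, round what is visible of it).
The state is a dict: "clock": time; "joint_pos": joint angles; "joint_vel": joint speeds; "tau": joint torques, N m; "eef_pos": TCP position; "tool_rot": TCP orientation; "ft_force": force on the tool from outside, world axes, zero at the start; "ft_torque": the same for the moment, N m; "grip_width": finger opening in m.
Only numpy, scipy, OpenCV 4.12 (cv2) and the standard library are available. Lean on these libraries where they do the work, as an engineer would, in place of code of your own. Each camera call takes 0.05 s, during which the arm holds its last target.

## Working session

There is one attempt and no reset: what is moved stays moved. The work goes in short steps, Python scripts to look and compute and a shell command to move; the robot and the scene stay as the last step left them, time stands still between calls to the robot, and variables do not carry over. Pictures are saved under pics/ and viewed, and the job is handed in when it is done.

```bash
mkdir -p pics; ls; cat > h.py <<'E'
import numpy as np, cv2
from workcell import bot
def snap(cam,fn):
    p=bot.camera(cam); cv2.imwrite('pics/'+fn,p['img'][:,:,::-1]); return p
def ray(p,uv):
    K=np.array(p['intrinsics'],float);d=np.array(p['dist_coeffs'],float)
    n=cv2.undistortPoints(np.array(uv,float).reshape(-1,1,2),K,d).reshape(-1,2)
    R=np.array(p['rotation']);
    return np.array(p['eye']),(R@np.c_[n,np.ones(len(n))].T).T
def atz(p,uv,z):
    e,d=ray(p,uv); return e+d*((z-e[2])/d[:,2])[:,None]
def proj(p,X):
    R=np.array(p['rotation']);X=np.array(X,float).reshape(-1,3)
    r=R.T; t=-r@np.array(p['eye'])
    return cv2.projectPoints(X,cv2.Rodrigues(r)[0],t,np.array(p['intrinsics'],float),np.array(p['dist_coeffs'],float))[0].reshape(-1,2)
E
python3 - <<'E'
from h import *
o=bot.get_obs()
for k in o: print(k,np.round(o[k],3))
for c in('scene','top'):
    p=snap(c,c+'0.png'); print(c,p['eye'],np.round(p['rotation'],3).tolist(),p['intrinsics'],p['dist_coeffs'])
    for n in('elbow','station','wash_bottle','tape_roll','beaker_jar','pen','gasket'):
        print(n,[(round(float(t['confidence']),2),np.round(t['rect'],1).tolist()) for t in bot.trace(n,p)])
E
```

```text
pics
clock 0.0
joint_pos [ 1.2    0.241  0.004  1.335 -0.     1.571]
joint_vel [ 0.001  0.     0.     0.001 -0.     0.   ]
tau [ 1.0000e-03 -3.7232e+01  2.5241e+01  1.7000e-02  0.0000e+00 -0.0000e+00]
eef_pos [0.181 0.465 0.249]
tool_rot [ 0.184  0.983 -0.001 -0.   ]
ft_force [-0.166 -0.093  0.465]
ft_torque [ 0.025  0.011 -0.017]
grip_width 0.085
scene [-0.22539076 -0.99293418  0.79011711] [0.826, -0.263, 0.152, -0.475] [[416.43617107   0.         317.01991916]
 [  0.         416.43617107 200.78400935]
 [  0.           0.           1.        ]] [-0.02188725  0.          0.          0.          0.        ]
elbow [(0.86, [265.5, 186.7, 11.6, 28.2]), (0.63, [286.9, 176.2, 19.2, 27.2]), (0.57, [254.2, 180.6, 19.4, 6.8])]
station [(0.74, [317.8, 236.1, 61.2, 59.3])]
wash_bottle [(0.59, [321.4, 174.4, 20.8, 39.2])]
tape_roll [(0.79, [389.9, 276.6, 26.4, 22.5])]
beaker_jar [(0.8, [409.0, 238.4, 23.7, 34.9])]
pen [(0.46, [253.3, 180.2, 16.3, 7.7])]
gasket [(0.46, [307.5, 214.4, 15.3, 11.3])]
top [ 0.26216583 -0.00238908  1.29439742] [0.714, -0.694, 0.064, -0.064] [[437.47631305   0.         317.39759378]
 [  0.         437.47631305 203.62205397]
 [  0.           0.           1.        ]] [-0.09923205  0.          0.          0.          0.        ]
elbow [(0.91, [232.3, 228.7, 28.0, 21.4]), (0.68, [213.2, 186.8, 34.9, 26.2])]
station [(0.89, [342.2, 232.6, 102.3, 63.8])]
wash_bottle [(0.88, [254.1, 155.0, 34.4, 30.0])]
tape_roll [(0.7, [441.5, 219.2, 22.2, 14.9])]
beaker_jar [(0.65, [420.8, 168.8, 27.3, 28.5]), (0.35, [342.9, 234.7, 101.5, 67.7])]
pen [(0.71, [182.7, 215.3, 6.4, 41.2])]
gasket [(0.54, [319.1, 223.5, 18.4, 19.8])]
```

```bash
python3 - <<'E'
s=open('h.py').read()
s=s.replace("def snap","from scipy.spatial.transform import Rotation as Ro\ndef snap").replace("np.array(p['rotation'])","Ro.from_quat(p['rotation']).as_matrix()")
open('h.py','w').write(s)
E
python3 - <<'E'
import cv2
a=cv2.imread('pics/scene0.png');b=cv2.imread('pics/top0.png')
cv2.imwrite('pics/sc1.png',cv2.resize(a[140:320,230:430],None,fx=4,fy=4,interpolation=2)[:600,:800])
b=b[120:270,165:465];cv2.imwrite('pics/tc1.png',cv2.resize(b,(800,400),interpolation=2))
E
```

```text
(no output)
```

View pics/scene0.png

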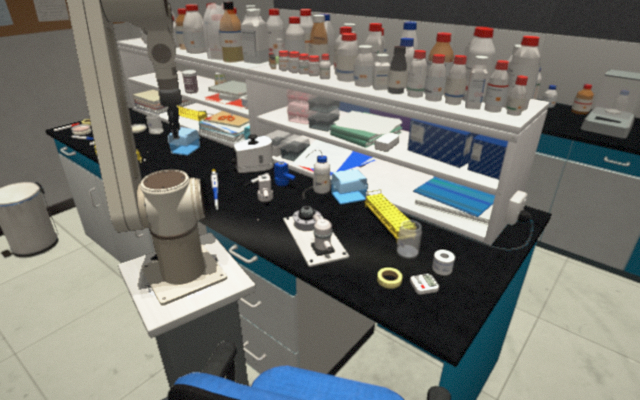

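View pics/sc1.png

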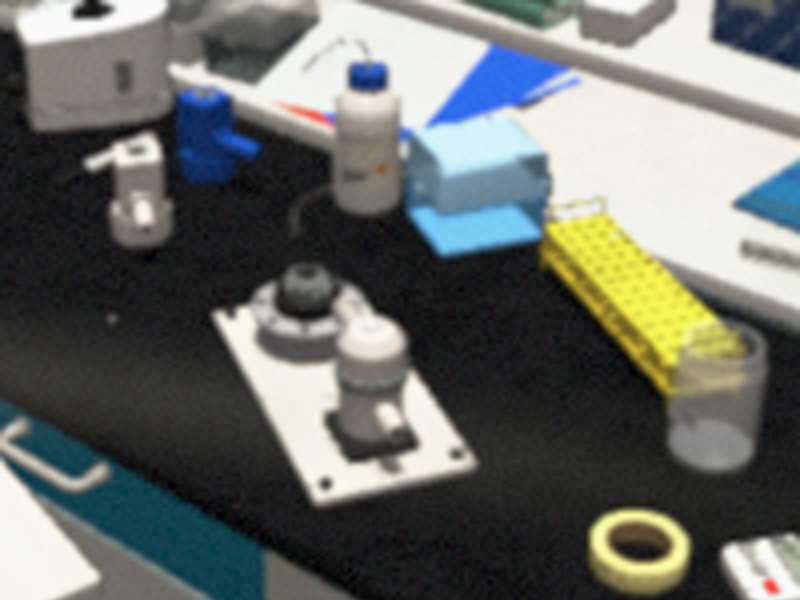

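View pics/tc1.png

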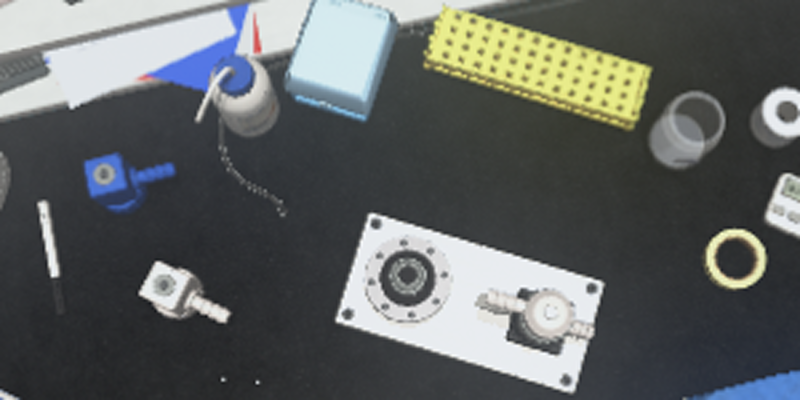

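```bash
python3 - <<'E'
import cv2
b=cv2.imread('pics/top0.png');a=cv2.imread('pics/scene0.png')
cv2.imwrite('pics/t_el.png',cv2.resize(b[208:248,208:262],None,fx=14,fy=14,interpolation=2))
cv2.imwrite('pics/t_st.png',cv2.resize(b[195:270,285:395],None,fx=7,fy=7,interpolation=2))
cv2.imwrite('pics/s_el.png',cv2.resize(a[165:210,240:310],None,fx=11,fy=11,interpolation=2))
E
python3 - <<'E'
from h import *
p=bot.camera('top'); print(Ro.from_quat(p['rotation']).as_matrix().round(3))
E
```

```text
[[ 0.027 -0.983  0.18 ]
 [-1.    -0.027  0.002]
 [ 0.003 -0.18  -0.984]]
```

View pics/t_el.png

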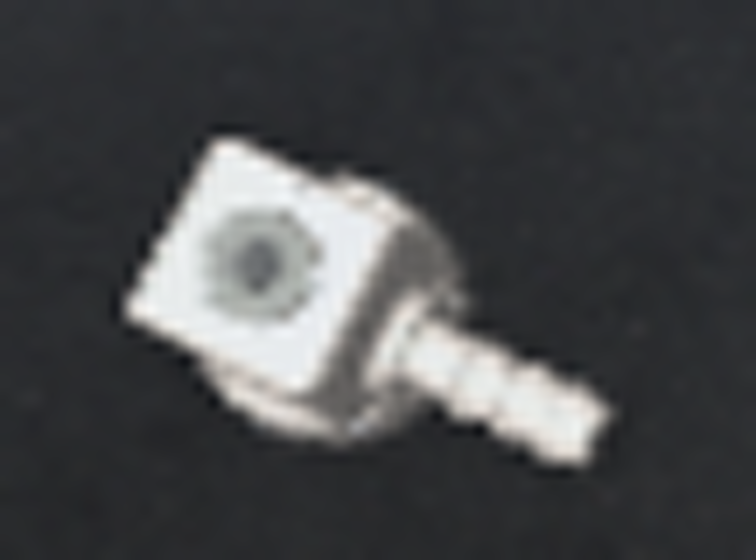

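View pics/t_st.png

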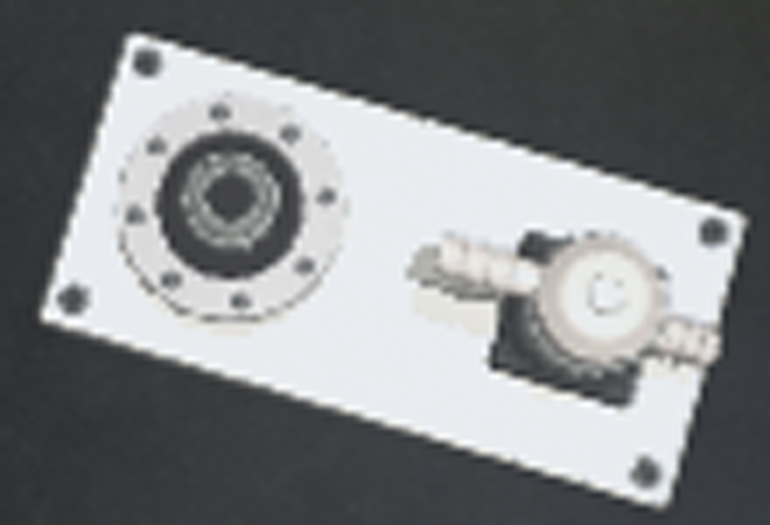

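View pics/s_el.png

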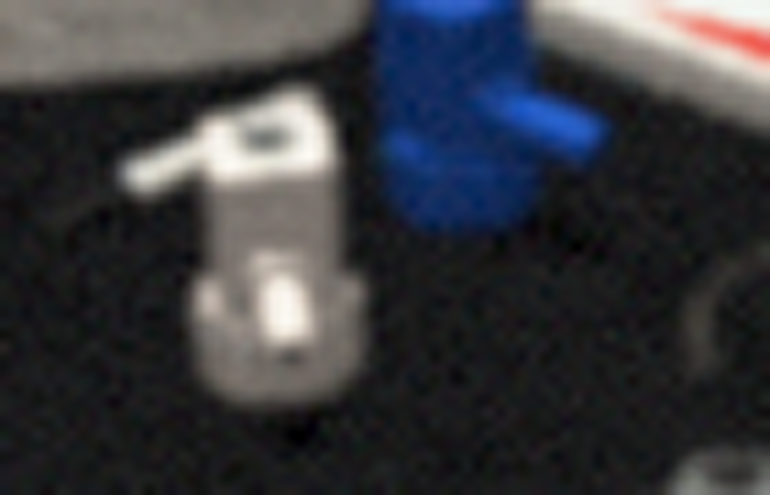

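```bash
python3 - <<'E'
from h import *
p=bot.camera('top'); s=bot.camera('scene')
def c(pts,f,o): return (np.array(pts,float)+.5)/f-.5+np.array(o)
el=c([(222,138),(395,232),(300,392),(128,310)],14,(208,208))
X=atz(p,el,.088); print(X.round(4)); print('ctr',X.mean(0), 'hole',atz(p,c([(258,265)],14,(208,208)),.088))
for i in range(4): d=X[(i+1)%4]-X[i]; print(np.linalg.norm(d[:2]),np.degrees(np.arctan2(d[1],d[0])))
t=atz(p,c([(590,432)],14,(208,208)),.042);print('tip',t, np.degrees(np.arctan2(*(t-X.mean(0))[0][[1,0]])))
for z,pts in((.01,[(130,33),(748,215),(668,505),(42,320)]),(.01,[(147,62),(712,232),(646,472),(72,298)])):
    Y=atz(p,c(pts,7,(285,195)),z);print(Y.round(4),Y.mean(0))
    for i in range(4): d=Y[(i+1)%4]-Y[i]; print(np.linalg.norm(d[:2]),np.degrees(np.arctan2(d[1],d[0])))
for z,q in((.073,(230,196)),(.054,(230,204)),(.042,(233,208)),(.115,(605,293))): print(z,atz(p,c([q],7,(285,195)),z))
# scene check elbow
print('scene el',atz(s,c([(267,136)],11,(240,165)),.088), 'grip width')
sc=cv2.cvtColor(s['img'],cv2.COLOR_RGB2BGR)
cv2.imwrite('pics/s_st.png',cv2.resize(sc[190:270,280:350],None,fx=7,fy=7,interpolation=2))
E
```

```text
[[0.4369 0.2625 0.088 ]
 [0.419  0.2266 0.088 ]
 [0.3864 0.2437 0.088 ]
 [0.4017 0.2792 0.088 ]]
ctr [0.41099572 0.25300546 0.088     ] hole [[0.41153194 0.2536679  0.088     ]]
0.04015607100438412 -116.47291697860518
0.0367517489043324 152.29005790105376
0.03867348870327545 66.67467358415668
0.038873862542164545 -25.371101458308388
tip [[0.3847264  0.19261865 0.042     ]] -113.5098871697238
[[ 0.5096  0.0437  0.01  ]
 [ 0.4384 -0.2207  0.01  ]
 [ 0.3154 -0.1871  0.01  ]
 [ 0.3858  0.0767  0.01  ]] [ 0.41229279 -0.07184066  0.01      ]
0.2738569458304043 -105.08412750864332
0.12744876922631776 164.7268834329884
0.2730263678204197 75.05802641139024
0.128126127661659 -14.90032094893306
[[ 0.4972  0.0361  0.01  ]
 [ 0.4307 -0.2053  0.01  ]
 [ 0.3289 -0.1778  0.01  ]
 [ 0.3954  0.0644  0.01  ]] [ 0.41306474 -0.0706652   0.01      ]
0.25041487445552946 -105.40886989344199
0.10544827987527827 164.8643143777351
0.25118379103921823 74.6404611418004
0.1056636826729279 -15.553135681857373
0.073 [[ 0.4318308  -0.00094908  0.073     ]]
0.054 [[ 0.4311742 -0.0010164  0.054    ]]
0.042 [[ 0.43118054 -0.00228485  0.042     ]]
0.115 [[ 0.39203919 -0.14715687  0.115     ]]
scene el [[0.41519125 0.25358131 0.088     ]] grip width
```

View pics/s_st.png

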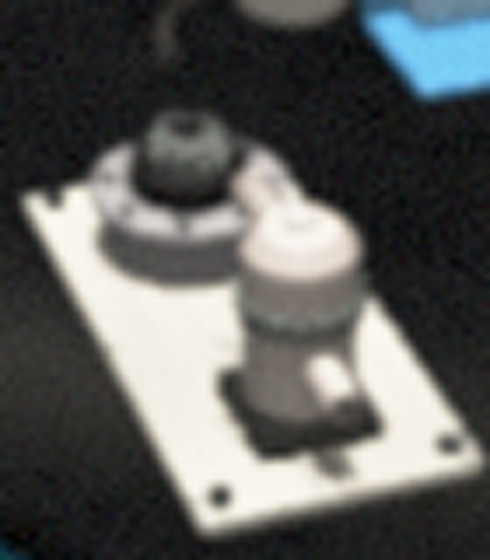

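```bash
python3 - <<'E'
from h import *
s=bot.camera('scene')
def c(pts,f,o): return (np.array(pts,float)+.5)/f-.5+np.array(o)
print('neck top',atz(s,c([(186,122)],7,(280,190)),.073))
print('plate',atz(s,c([(22,192),(205,533),(485,462)],7,(280,190)),.01).round(4))
print('filter top',atz(s,c([(302,224)],7,(280,190)),.115))
for n in ('elbow','wash_bottle','pen'):
    pass
p=bot.camera('top')
q=bot.trace('elbow',p)
for t in q: print(t['confidence'],atz(p,[t['rect'][:2]],.05))
print('pen',atz(p,[[182.7,215.3]],.006),'wash',atz(p,[[254,155]],.08))
o=bot.get_obs();print(o['clock'])
E
```

```text
neck top [[0.43586845 0.00253217 0.073     ]]
plate [[ 0.389   0.081   0.01  ]
 [ 0.3125 -0.1929  0.01  ]
 [ 0.4393 -0.2232  0.01  ]]
filter top [[ 0.39024385 -0.15404499  0.115     ]]
0.64 [[0.52915499 0.30857495 0.05      ]]
0.57 [[0.40428685 0.24176307 0.05      ]]
pen [[0.45146452 0.4045706  0.006     ]] wash [[0.62250189 0.18761132 0.08      ]]
1.1
```

```bash
python3 -m handwheel '[{"dx":-0.97,"dy":-0.38},{"dx":-0.97,"dy":-0.38},{"dx":-0.97,"dy":-0.38},{"dx":-0.97,"dy":-0.38},{"dx":-0.97,"dy":-0.38},{"dx":-0.97,"dy":-0.38},{"dx":-0.97,"dy":-0.38},{"dx":-0.97,"dy":-0.38},{"dx":-0.97,"dy":-0.38},{"dx":-0.97,"dy":-0.38},{"dx":-0.97,"dy":-0.38},{"dx":-0.97,"dy":-0.38}]' 1
python3 -m handwheel '[{"az":-1},{"az":-1},{"az":-1},{"az":-1},{"az":-1},{"az":-1},{"az":-1},{"az":-1},{"az":-1},{"az":-1},{}]'
cat >> h.py <<'E'
def st(msg=''):
    o=bot.get_obs();R=Ro.from_quat(o['tool_rot']).as_matrix()
    print(msg,'t',round(o['clock'],2),'pos',np.round(o['eef_pos'],4),'yang',round(float(np.degrees(np.arctan2(R[1,1],R[0,1]))),2),'zax',R[:,2].round(4),'q',np.degrees(o['joint_pos']).round(1),'F',np.round(o['ft_force'],1),'M',np.round(o['ft_torque'],2),'w',round(float(o['grip_width']),4)); return o,R
def go(x,y,z=None,yaw=None):
    o=bot.get_obs();R=Ro.from_quat(o['tool_rot']).as_matrix();p=np.array(o['eef_pos'])
    d=np.array([x,y,p[2] if z is None else z])-p
    print('total d units',(R.T@d/.025).round(3))
    if yaw is not None:
        y0=np.degrees(np.arctan2(R[1,1],R[0,1]));e=(yaw-y0+180)%360-180;print('az total',round(-e/8.594,3))
E
python3 -c "
from h import *
st();go(.412,.2535,.16,154.8)
p=snap('top','t2.png');cv2.imwrite('pics/t2c.png',cv2.resize(p['img'][180:260,190:280,::-1],None,fx=7,fy=7,interpolation=2))"
```

```text
t 1.1 pos [0.1812 0.466  0.2503] yang 68.75 zax [ 0.  0. -1.] q [68.8 13.8  0.3 76.5 -0.  90. ] F [-0.9 -1.4 -0.3] M [ 0.03  0.03 -0.01] w 0.0858
total d units [-11.685  -4.577   3.613]
az total -10.012invalid input
invalid input
```

View pics/t2c.png

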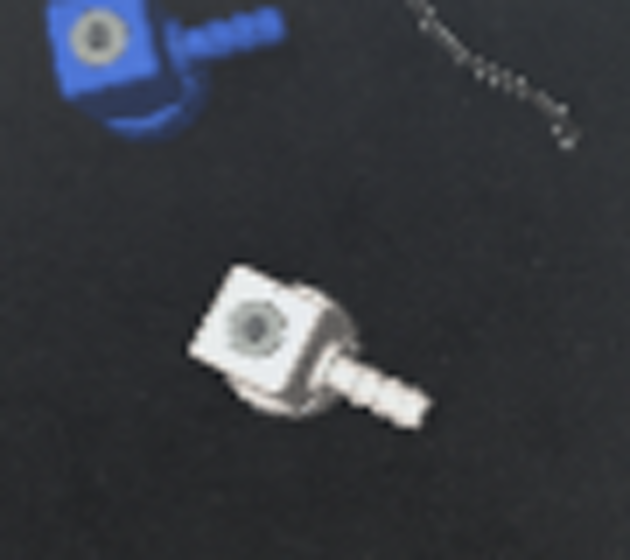

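Candidates for the elbow: the white elbow at top (232,229) / scene (265,187), the blue look-alike at top (213,187) / scene (287,176), and a false trace hit on the pen at scene (254,181). I choose the white one. The crop shows its square block, round collar and nozzle pointing right and down. The moves were refused, so I'll try again with complete rows.

```bash
python3 -m handwheel '[{"dx":-0.97,"dy":-0.38,"dz":0,"ax":0,"ay":0,"az":0},{"dx":-0.97,"dy":-0.38,"dz":0,"ax":0,"ay":0,"az":0},{"dx":-0.97,"dy":-0.38,"dz":0,"ax":0,"ay":0,"az":0},{"dx":-0.97,"dy":-0.38,"dz":0,"ax":0,"ay":0,"az":0},{"dx":-0.97,"dy":-0.38,"dz":0,"ax":0,"ay":0,"az":0},{"dx":-0.97,"dy":-0.38,"dz":0,"ax":0,"ay":0,"az":0},{"dx":-0.97,"dy":-0.38,"dz":0,"ax":0,"ay":0,"az":0},{"dx":-0.97,"dy":-0.38,"dz":0,"ax":0,"ay":0,"az":0},{"dx":-0.97,"dy":-0.38,"dz":0,"ax":0,"ay":0,"az":0},{"dx":-0.97,"dy":-0.38,"dz":0,"ax":0,"ay":0,"az":0},{"dx":-0.97,"dy":-0.38,"dz":0,"ax":0,"ay":0,"az":0},{"dx":-0.97,"dy":-0.38,"dz":0,"ax":0,"ay":0,"az":0}]' 1
python3 -c "
from h import *
st();go(.412,.2535,.16,154.8)"
```

```text
clock: 2.35
eef_pos: [0.4118, 0.2535, 0.2504]
tool_rot: [0.184, 0.983, 0.0, 0.0]
ft_force: [-0.2, 0.9, 0.4]
grip_width: 0.0858
 t 2.35 pos [0.4118 0.2535 0.2504] yang 68.76 zax [ 2.e-04  1.e-04 -1.e+00] q [31.6 11.9 -2.1 76.   0.  52.9] F [-0.2  0.9  0.4] M [0.04 0.   0.01] w 0.0858
total d units [-6.000e-03  2.000e-03  3.616e+00]
az total -10.012
```

```bash
python3 -m handwheel '[{"dx":0,"dy":0,"dz":0.36,"ax":0,"ay":0,"az":-1},{"dx":0,"dy":0,"dz":0.36,"ax":0,"ay":0,"az":-1},{"dx":0,"dy":0,"dz":0.36,"ax":0,"ay":0,"az":-1},{"dx":0,"dy":0,"dz":0.36,"ax":0,"ay":0,"az":-1},{"dx":0,"dy":0,"dz":0.36,"ax":0,"ay":0,"az":-1},{"dx":0,"dy":0,"dz":0.36,"ax":0,"ay":0,"az":-1},{"dx":0,"dy":0,"dz":0.36,"ax":0,"ay":0,"az":-1},{"dx":0,"dy":0,"dz":0.36,"ax":0,"ay":0,"az":-1},{"dx":0,"dy":0,"dz":0.36,"ax":0,"ay":0,"az":-1},{"dx":0,"dy":0,"dz":0.36,"ax":0,"ay":0,"az":-1},{"dx":0,"dy":0,"dz":0,"ax":0,"ay":0,"az":0}]' 1
python3 -c "
from h import *
st();go(.412,.2535,.076,154.8)
p=snap('top','t3.png');cv2.imwrite('pics/t3c.png',cv2.resize(p['img'][170:270,170:280,::-1],None,fx=6,fy=6,interpolation=2))
p=snap('scene','s3.png');cv2.imwrite('pics/s3c.png',cv2.resize(p['img'][120:220,220:330,::-1],None,fx=6,fy=6,interpolation=2))"
```

```text
clock: 3.45
eef_pos: [0.4103, 0.2538, 0.1592]
tool_rot: [-0.535, 0.845, 0.0, -0.001]
ft_force: [-0.6, -0.8, -1.1]
grip_width: 0.0854
 t 3.45 pos [0.4103 0.2538 0.1592] yang 154.68 zax [-0.0023 -0.0014 -1.    ] q [ 31.7  15.4 -11.6  63.1   0.  -32.9] F [-0.6 -0.8 -1.1] M [-0.02 -0.02 -0.01] w 0.0854
total d units [-0.025 -0.072  3.326]
az total -0.014
```

View pics/t3c.png

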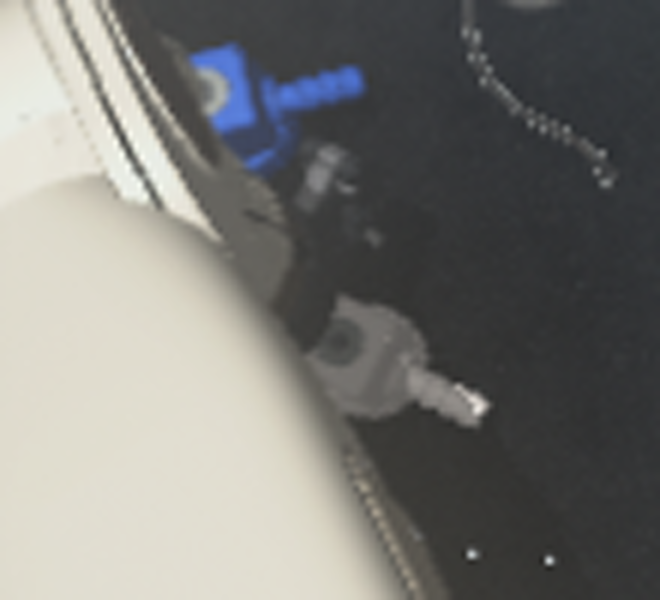

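View pics/s3c.png

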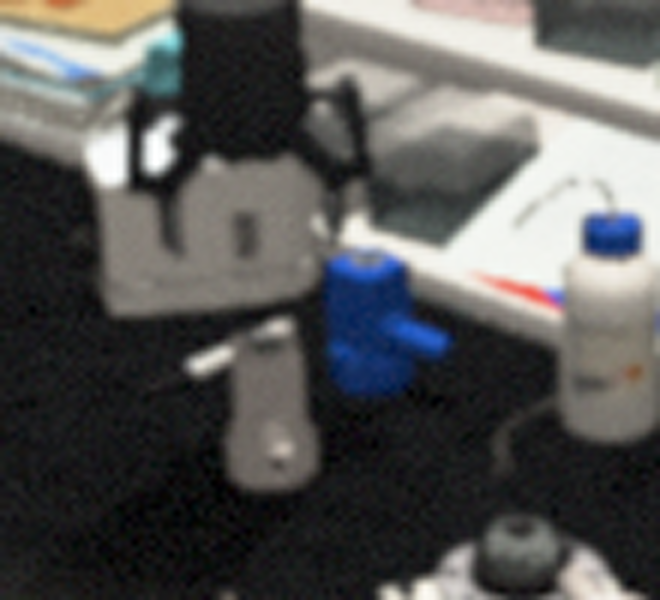

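```bash
python3 -m handwheel '[{"dx":-0.02,"dy":-0.07,"dz":0.5,"ax":0,"ay":0,"az":0},{"dx":0,"dy":0,"dz":0.6,"ax":0,"ay":0,"az":0},{"dx":0,"dy":0,"dz":0.6,"ax":0,"ay":0,"az":0},{"dx":0,"dy":0,"dz":0.6,"ax":0,"ay":0,"az":0},{"dx":0,"dy":0,"dz":0.6,"ax":0,"ay":0,"az":0},{"dx":0,"dy":0,"dz":0.59,"ax":0,"ay":0,"az":0},{"dx":0,"dy":0,"dz":0,"ax":0,"ay":0,"az":0}]' 1
python3 -c "
from h import *
st()
p=snap('scene','s4.png');cv2.imwrite('pics/s4c.png',cv2.resize(p['img'][140:220,220:320,::-1],None,fx=7,fy=7,interpolation=2))"
```

```text
clock: 4.25
eef_pos: [0.412, 0.2535, 0.072]
tool_rot: [-0.534, 0.845, 0.0, -0.001]
ft_force: [-0.3, -0.1, -0.3]
grip_width: 0.0855
 t 4.25 pos [0.412  0.2535 0.072 ] yang 154.58 zax [-0.0024 -0.0015 -1.    ] q [ 31.6  21.1 -18.4  50.6  -0.  -33. ] F [-0.3 -0.1 -0.3] M [-0.01  0.01  0.02] w 0.0855
```

View pics/s4c.png

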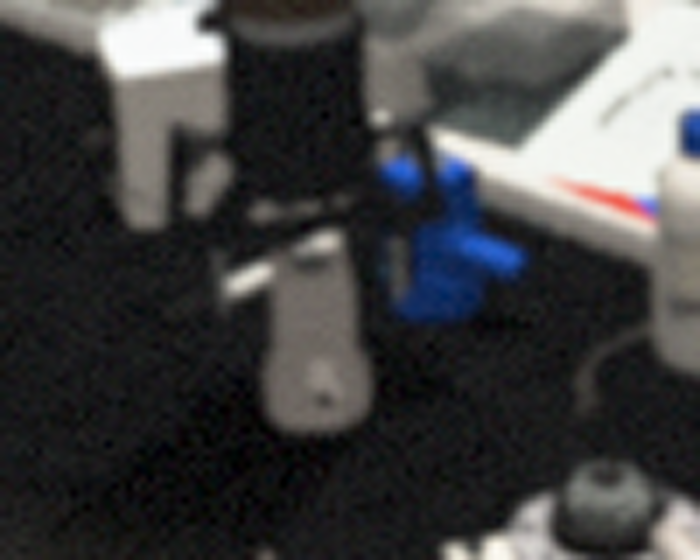

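```bash
python3 -m handwheel '[{"dx":0,"dy":0,"dz":0,"ax":0,"ay":0,"az":0},{"dx":0,"dy":0,"dz":0,"ax":0,"ay":0,"az":0},{"dx":0,"dy":0,"dz":0,"ax":0,"ay":0,"az":0},{"dx":0,"dy":0,"dz":0,"ax":0,"ay":0,"az":0},{"dx":0,"dy":0,"dz":0,"ax":0,"ay":0,"az":0},{"dx":0,"dy":0,"dz":0,"ax":0,"ay":0,"az":0},{"dx":0,"dy":0,"dz":0,"ax":0,"ay":0,"az":0},{"dx":0,"dy":0,"dz":0,"ax":0,"ay":0,"az":0}]' -1
python3 -c "
from h import *
st()"
```

```text
clock: 5.1
eef_pos: [0.4135, 0.2545, 0.0741]
tool_rot: [-0.535, 0.845, 0.0, 0.001]
ft_force: [-0.8, 0.2, 5.4]
grip_width: 0.0411
 t 5.1 pos [0.4135 0.2545 0.0741] yang 154.7 zax [ 0.0017  0.0012 -1.    ] q [ 31.6  21.  -18.3  50.7   0.  -33.1] F [-0.8  0.2  5.4] M [-0.01  0.15  0.01] w 0.0411
```

```bash
python3 -m handwheel '[{"dx":0,"dy":0,"dz":-0.4,"ax":0,"ay":0,"az":0},{"dx":0,"dy":0,"dz":-0.4,"ax":0,"ay":0,"az":0},{"dx":0,"dy":0,"dz":-0.8,"ax":0,"ay":0,"az":0},{"dx":0,"dy":0,"dz":-0.8,"ax":0,"ay":0,"az":0},{"dx":0,"dy":0,"dz":-0.8,"ax":0,"ay":0,"az":0},{"dx":0,"dy":0,"dz":-0.8,"ax":0,"ay":0,"az":0},{"dx":0,"dy":0,"dz":0,"ax":0,"ay":0,"az":0}]'
python3 -c "
from h import *
st();go(.4315,-.001,.18,164.8)
p=snap('scene','s5.png');cv2.imwrite('pics/s5c.png',cv2.resize(p['img'][120:220,220:330,::-1],None,fx=6,fy=6,interpolation=2))"
```

```text
clock: 5.8
eef_pos: [0.4146, 0.255, 0.1762]
tool_rot: [-0.535, 0.845, -0.0, 0.003]
ft_force: [0.8, 0.4, -2.2]
grip_width: 0.0414
 t 5.8 pos [0.4146 0.255  0.1762] yang 154.69 zax [ 0.0053  0.0032 -1.    ] q [ 31.6  14.7  -9.9  65.   -0.  -33.1] F [ 0.8  0.4 -2.2] M [ 0.01 -0.03  0.02] w 0.0414
total d units [ 8.968 -4.989 -0.181]
az total -1.176
```

View pics/s5c.png

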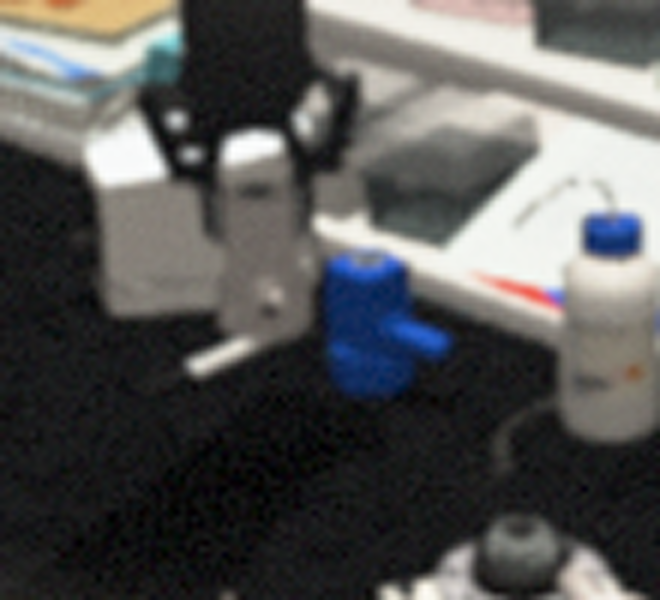

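```bash
python3 -m handwheel '[{"dx":0.74,"dy":-0.41,"dz":-0.02,"ax":0,"ay":0,"az":0},{"dx":0.74,"dy":-0.41,"dz":-0.02,"ax":0,"ay":0,"az":0},{"dx":0.74,"dy":-0.41,"dz":-0.02,"ax":0,"ay":0,"az":0},{"dx":0.74,"dy":-0.41,"dz":-0.02,"ax":0,"ay":0,"az":0},{"dx":0.74,"dy":-0.41,"dz":-0.02,"ax":0,"ay":0,"az":0},{"dx":0.74,"dy":-0.41,"dz":-0.02,"ax":0,"ay":0,"az":0},{"dx":0.74,"dy":-0.41,"dz":-0.02,"ax":0,"ay":0,"az":0},{"dx":0.74,"dy":-0.41,"dz":-0.02,"ax":0,"ay":0,"az":0},{"dx":0.74,"dy":-0.41,"dz":-0.02,"ax":0,"ay":0,"az":0},{"dx":0.74,"dy":-0.41,"dz":-0.02,"ax":0,"ay":0,"az":0},{"dx":0.74,"dy":-0.41,"dz":-0.02,"ax":0,"ay":0,"az":0},{"dx":0.74,"dy":-0.41,"dz":0,"ax":0,"ay":0,"az":0}]'
python3 -m handwheel '[{"dx":0,"dy":0,"dz":0,"ax":0,"ay":0,"az":-0.6},{"dx":0,"dy":0,"dz":0,"ax":0,"ay":0,"az":-0.58},{"dx":0,"dy":0,"dz":0,"ax":0,"ay":0,"az":0}]'
python3 -c "
from h import *
st();go(.4338,.0015,.16,164.8)
p=snap('scene','s6.png');cv2.imwrite('pics/s6c.png',cv2.resize(p['img'][160:270,260:370,::-1],None,fx=5,fy=5,interpolation=2))
p=snap('top','t6.png');cv2.imwrite('pics/t6c.png',cv2.resize(p['img'][170:280,270:400,::-1],None,fx=5,fy=5,interpolation=2))"
```

```text
clock: 7.05
eef_pos: [0.4282, -0.0001, 0.1773]
tool_rot: [-0.535, 0.845, 0.001, -0.001]
ft_force: [0.5, 0.8, -2.6]
grip_width: 0.0411
clock: 7.35
eef_pos: [0.4282, 0.0005, 0.1773]
tool_rot: [-0.607, 0.794, 0.001, -0.001]
ft_force: [-0.8, 0.4, -2.2]
grip_width: 0.0415
 t 7.35 pos [0.4282 0.0005 0.1773] yang 164.79 zax [-0.0027  0.     -1.    ] q [  0.1   8.7 -17.5  64.    0.  -74.7] F [-0.8  0.4 -2.2] M [ 0.   -0.04  0.02] w 0.0415
total d units [-0.099 -0.207  0.69 ]
az total -0.001
```

View pics/s6c.png

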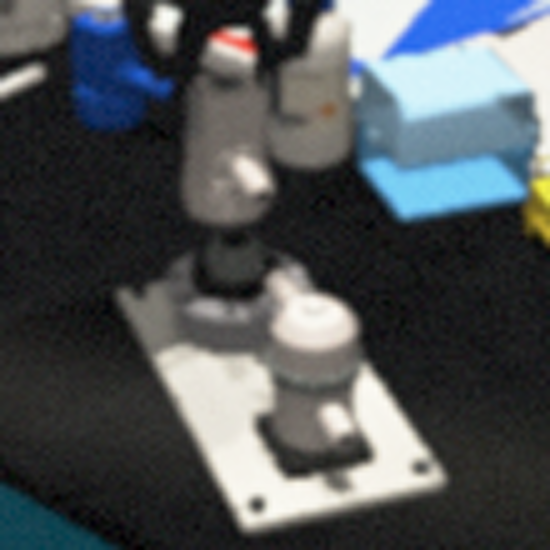

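View pics/t6c.png

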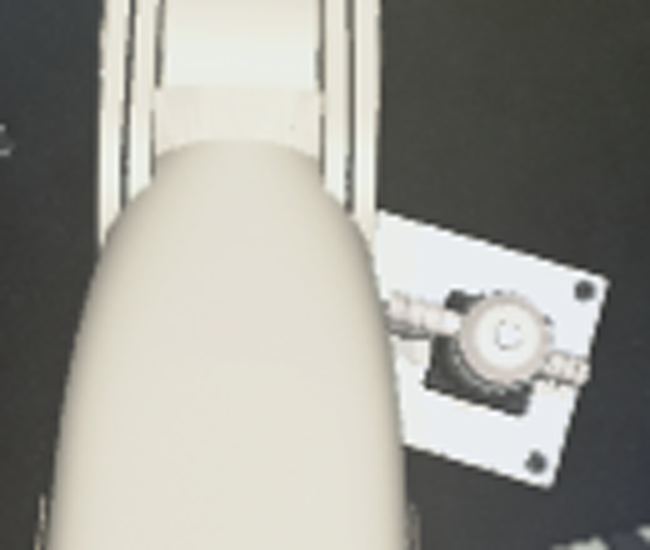

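```bash
cat > ov.py <<'E'
from h import *
import sys
def circ(c,r,z): 
    a=np.linspace(0,2*np.pi,73); return np.c_[c[0]+r*np.cos(a),c[1]+r*np.sin(a),np.full(73,z)]
def overlay(p,box,f,curves,fn):
    x0,y0,x1,y1=box
    im=cv2.resize(p['img'][y0:y1,x0:x1,::-1],None,fx=f,fy=f,interpolation=2)
    for X,col in curves:
        q=((proj(p,X)-[x0,y0]+.5)*f-.5)
        cv2.polylines(im,[np.round(q*8).astype(np.int32)],False,col,1,cv2.LINE_AA,3)
    cv2.imwrite('pics/'+fn,im)
E
python3 - <<'E'
from ov import *
o,R=st();p=bot.camera('scene')
print(Ro.from_quat(p['rotation']).as_matrix().round(2))
c=o['eef_pos'][:2];u=o['eef_pos'][2]-.074
n=(.4338,.0015)
cu=[(circ(c,.0285,u),(0,255,0)),(circ(c,.0285,u+.029),(0,255,0)),(circ(n,.047,.042),(0,0,255)),(circ(n,.013,.073),(0,0,255)),(circ(n,.03,.054),(0,255,255))]
overlay(p,(280,170,350,245),8,cu,'ov6.png')
E
```

```text
t 7.45 pos [0.4285 0.0008 0.1777] yang 164.74 zax [-0.0019  0.     -1.    ] q [  0.1   8.6 -17.4  64.    0.  -74.6] F [ 0.3  0.4 -2.3] M [-0.02  0.05 -0.02] w 0.0415
[[ 0.82 -0.29  0.5 ]
 [-0.58 -0.41  0.71]
 [ 0.   -0.86 -0.5 ]]
```

View pics/ov6.png

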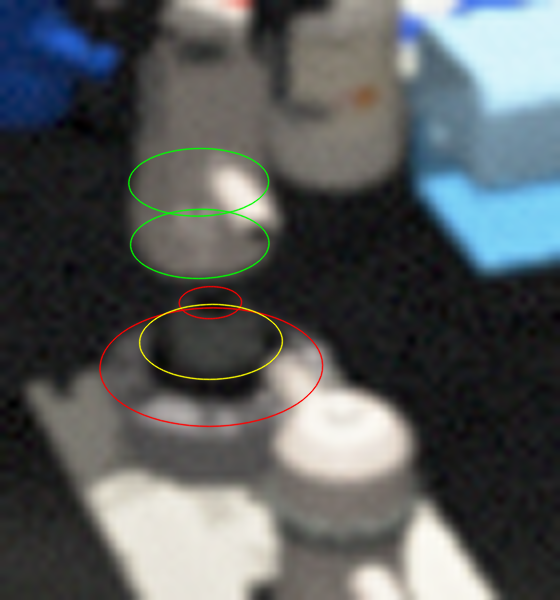

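```bash
python3 - <<'E'
from ov import *
for cam,fn,box,f in(('scene','scene0.png',(280,190,350,250),8),('top','top0.png',(290,195,350,250),10)):
    p=bot.camera(cam);p['img']=cv2.imread('pics/'+fn)[:,:,::-1]
    n=(.4338,.0015)
    cu=[(circ(n,.047,.042),(0,0,255)),(circ(n,.013,.073),(0,0,255)),(circ(n,.03,.054),(0,255,255)),(circ(n,.047,.010),(255,0,255)),(circ(n,.0198,.062),(0,255,0))]
    overlay(p,box,f,cu,'ovn_%s.png'%cam)
E
```

```text
(no output)
```

View pics/ovn_scene.png

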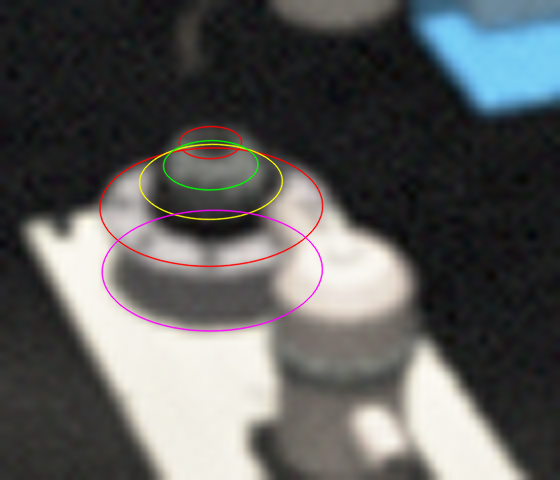

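View pics/ovn_top.png

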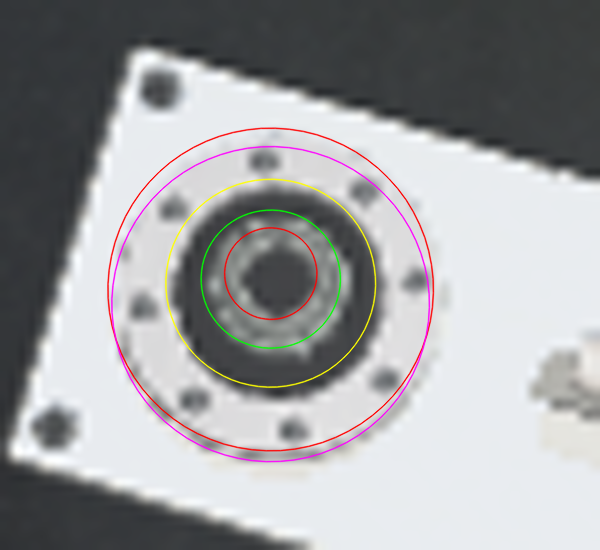

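```bash
python3 -c "
from h import *
go(.4347,.0003,.15,164.8)"
```

```text
total d units [-0.037 -0.229  1.128]
az total 0.001
```

```bash
python3 -m handwheel '[{"dx":-0.04,"dy":-0.23,"dz":0.3,"ax":0,"ay":0,"az":0},{"dx":0,"dy":0,"dz":0.4,"ax":0,"ay":0,"az":0},{"dx":0,"dy":0,"dz":0.43,"ax":0,"ay":0,"az":0},{"dx":0,"dy":0,"dz":0,"ax":0,"ay":0,"az":0}]'
python3 - <<'E'
from ov import *
o,R=st();p=bot.camera('scene');go(.4347,.0003,.14,164.8)
c=o['eef_pos'][:2];u=o['eef_pos'][2]-.074
th=np.radians(164.8-270);e=np.array([np.cos(th),np.sin(th)])
g=np.array([-e[1],e[0]])
sq=[(*(c+.021*(a*e+b*g)),u+.088) for a,b in((1,1),(1,-1),(-1,-1),(-1,1),(1,1))]
cu=[(circ(c,.0285,u),(0,255,0)),(circ(c,.0285,u+.029),(0,255,0)),(np.array(sq),(0,0,255)),(np.array([(*c,u+.042),(*(c+.068*e),u+.042)]),(255,0,0))]
overlay(p,(280,160,350,245),8,cu,'ov7.png')
E
```

```text
clock: 8.0
eef_pos: [0.4332, 0.0002, 0.148]
tool_rot: [-0.608, 0.794, 0.001, -0.002]
ft_force: [-0.5, 0.1, -1.8]
grip_width: 0.0412
 t 8.0 pos [4.332e-01 2.000e-04 1.480e-01] yang 164.83 zax [-0.0047 -0.     -1.    ] q [  0.   10.9 -19.5  59.9  -0.  -74.8] F [-0.5  0.1 -1.8] M [0.03 0.02 0.01] w 0.0412
total d units [-0.013 -0.037  0.356]
az total 0.004
```

View pics/ov7.png

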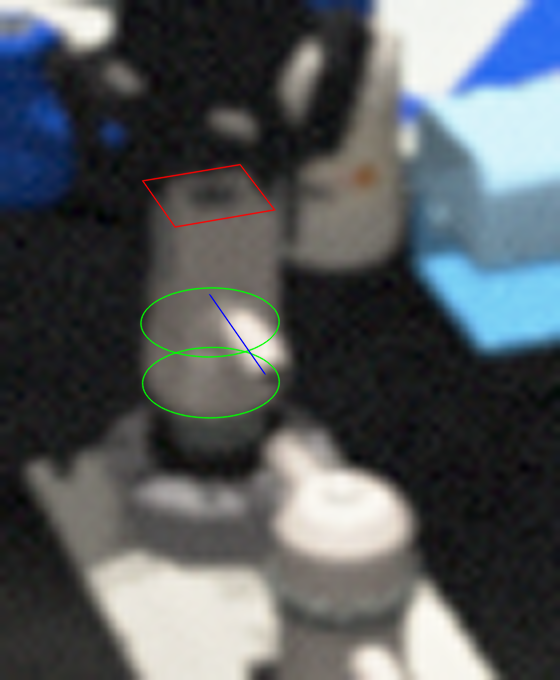

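```bash
python3 -m handwheel '[{"dx":-0.04,"dy":-0.02,"dz":0.1,"ax":0,"ay":0,"az":0},{"dx":0,"dy":0,"dz":0.1,"ax":0,"ay":0,"az":0},{"dx":0,"dy":0,"dz":0,"ax":0,"ay":0,"az":0}]'; python3 -m handwheel '[{"dx":0,"dy":0,"dz":0.08,"ax":0,"ay":0,"az":0},{"dx":0,"dy":0,"dz":0,"ax":0,"ay":0,"az":0}]'; python3 -c "
from h import *
st()"
```

```text
clock: 8.35
eef_pos: [0.4357, 0.0011, 0.1452]
tool_rot: [-0.608, 0.794, 0.0, -0.0]
ft_force: [-0.1, -0.3, -0.9]
grip_width: 0.041
clock: 8.55
eef_pos: [0.4357, 0.001, 0.1432]
tool_rot: [-0.608, 0.794, 0.0, -0.0]
ft_force: [0.1, -0.3, -2.1]
grip_width: 0.0411
 t 8.55 pos [0.4357 0.001  0.1432] yang 164.84 zax [-0. -0. -1.] q [  0.1  11.3 -19.8  58.9  -0.  -74.7] F [ 0.1 -0.3 -2.1] M [0.02 0.   0.01] w 0.0411
```

```bash
python3 -m handwheel '[{"dx":0,"dy":0.06,"dz":0.06,"ax":0,"ay":0,"az":0},{"dx":0,"dy":0,"dz":0.06,"ax":0,"ay":0,"az":0},{"dx":0,"dy":0,"dz":0,"ax":0,"ay":0,"az":0}]'; python3 -m handwheel '[{"dx":0,"dy":0,"dz":0.06,"ax":0,"ay":0,"az":0},{"dx":0,"dy":0,"dz":0,"ax":0,"ay":0,"az":0}]'; python3 -c "
from h import *
st()"
```

```text
clock: 8.85
eef_pos: [0.4341, 0.0014, 0.1402]
tool_rot: [-0.608, 0.794, 0.0, -0.0]
ft_force: [-0.3, -0.4, -2.6]
grip_width: 0.0413
clock: 9.05
eef_pos: [0.4343, 0.0015, 0.1396]
tool_rot: [-0.608, 0.794, -0.0, 0.0]
ft_force: [-2.2, 0.6, 6.7]
grip_width: 0.0411
 t 9.05 pos [0.4343 0.0015 0.1396] yang 164.84 zax [ 3.e-04  0.e+00 -1.e+00] q [  0.2  11.3 -20.4  58.3   0.  -74.6] F [-2.2  0.6  6.7] M [-0.1   0.76 -0.04] w 0.0411
```

```bash
python3 -m handwheel '[{"dx":0,"dy":0.04,"dz":0,"ax":0,"ay":0,"az":0},{"dx":0,"dy":0,"dz":0,"ax":0,"ay":0,"az":0}]';python3 -m handwheel '[{"dx":0,"dy":0,"dz":0.015,"ax":0,"ay":0,"az":0.7},{"dx":0,"dy":0,"dz":0.015,"ax":0,"ay":0,"az":0.7},{"dx":0,"dy":0,"dz":0.015,"ax":0,"ay":0,"az":0.7},{"dx":0,"dy":0,"dz":0,"ax":0,"ay":0,"az":0}]'; python3 -c "
from h import *
st()"
```

```text
clock: 9.25
eef_pos: [0.434, 0.0015, 0.1397]
tool_rot: [-0.608, 0.794, -0.001, 0.001]
ft_force: [-0.6, -0.8, 6.0]
grip_width: 0.0412
clock: 9.65
eef_pos: [0.4345, 0.0005, 0.1388]
tool_rot: [-0.474, 0.88, -0.002, 0.0]
ft_force: [-1.0, -3.3, 6.5]
grip_width: 0.0413
 t 9.65 pos [0.4345 0.0005 0.1388] yang 146.64 zax [ 0.0028 -0.0032 -1.    ] q [  0.2  11.3 -20.5  58.   -0.2 -56.5] F [-1.  -3.3  6.5] M [-1.    0.23 -0.11] w 0.0413
```

```bash
python3 -m handwheel '[{"dx":0.04,"dy":-0.02,"dz":0.0134,"ax":0,"ay":0,"az":0.9},{"dx":0,"dy":0,"dz":0.0134,"ax":0,"ay":0,"az":1},{"dx":0,"dy":0,"dz":0.0134,"ax":0,"ay":0,"az":1},{"dx":0,"dy":0,"dz":0.0134,"ax":0,"ay":0,"az":1},{"dx":0,"dy":0,"dz":0,"ax":0,"ay":0,"az":0}]'; python3 -c "
from h import *
st()"
```

```text
clock: 10.15
eef_pos: [0.4342, -0.0004, 0.1375]
tool_rot: [-0.2, 0.98, -0.001, 0.001]
ft_force: [-1.6, -2.2, 7.9]
grip_width: 0.0412
 t 10.15 pos [ 4.342e-01 -4.000e-04  1.375e-01] yang 113.09 zax [ 0.0026 -0.0024 -1.    ] q [  0.   11.4 -20.7  57.8  -0.1 -23.1] F [-1.6 -2.2  7.9] M [-0.75  0.47 -0.05] w 0.0412
```

```bash
python3 -m handwheel '[{"dx":0.04,"dy":-0.015,"dz":0.0134,"ax":0,"ay":0,"az":1},{"dx":0,"dy":0,"dz":0.0134,"ax":0,"ay":0,"az":1},{"dx":0,"dy":0,"dz":0.0134,"ax":0,"ay":0,"az":1},{"dx":0,"dy":0,"dz":0.0134,"ax":0,"ay":0,"az":1},{"dx":0,"dy":0,"dz":0,"ax":0,"ay":0,"az":0}]'; python3 -c "
from h import *
st()"
```

```text
clock: 10.65
eef_pos: [0.4331, -0.0007, 0.1361]
tool_rot: [0.098, 0.995, -0.001, 0.001]
ft_force: [-3.2, -1.1, 10.1]
grip_width: 0.041
 t 10.65 pos [ 0.4331 -0.0007  0.1361] yang 78.71 zax [ 0.0019 -0.0012 -1.    ] q [ -0.   11.4 -20.9  57.6  -0.1  11.2] F [-3.2 -1.1 10.1] M [-0.43  0.62 -0.13] w 0.041
```

```bash
python3 -m handwheel '[{"dx":0,"dy":0,"dz":0.0134,"ax":0,"ay":0,"az":1},{"dx":0,"dy":0,"dz":0.0134,"ax":0,"ay":0,"az":1},{"dx":0,"dy":0,"dz":0.0134,"ax":0,"ay":0,"az":1},{"dx":0,"dy":0,"dz":0.0134,"ax":0,"ay":0,"az":1},{"dx":0,"dy":0,"dz":0,"ax":0,"ay":0,"az":0}]'; python3 -c "
from h import *
st()"
```

```text
clock: 11.15
eef_pos: [0.4327, -0.0007, 0.1348]
tool_rot: [0.388, 0.922, -0.0, 0.001]
ft_force: [-2.2, -1.2, 10.2]
grip_width: 0.0415
 t 11.15 pos [ 0.4327 -0.0007  0.1348] yang 44.33 zax [ 0.001  -0.0011 -1.    ] q [ -0.   11.4 -21.1  57.4  -0.1  45.6] F [-2.2 -1.2 10.2] M [-0.4   0.88 -0.27] w 0.0415
```

```bash
python3 -m handwheel '[{"dx":0.02,"dy":-0.03,"dz":0.0134,"ax":0,"ay":0,"az":1},{"dx":0,"dy":0,"dz":0.0134,"ax":0,"ay":0,"az":1},{"dx":0,"dy":0,"dz":0.0134,"ax":0,"ay":0,"az":1},{"dx":0,"dy":0,"dz":0.0134,"ax":0,"ay":0,"az":1},{"dx":0,"dy":0,"dz":0,"ax":0,"ay":0,"az":0}]'; python3 -c "
from h import *
st()"
```

```text
clock: 11.65
eef_pos: [0.4321, -0.0005, 0.1334]
tool_rot: [0.643, 0.766, 0.0, 0.001]
ft_force: [-2.4, 0.2, 8.5]
grip_width: 0.0415
 t 11.65 pos [ 0.4321 -0.0005  0.1334] yang 9.97 zax [ 1.7e-03 -3.0e-04 -1.0e+00] q [ -0.1  11.4 -21.3  57.2  -0.   80. ] F [-2.4  0.2  8.5] M [-0.2   0.67 -0.18] w 0.0415
```

```bash
python3 -m handwheel '[{"dx":0,"dy":0,"dz":0.0134,"ax":0,"ay":0,"az":1},{"dx":0,"dy":0,"dz":0.0134,"ax":0,"ay":0,"az":1},{"dx":0,"dy":0,"dz":0.0134,"ax":0,"ay":0,"az":1},{"dx":0,"dy":0,"dz":0,"ax":0,"ay":0,"az":0}]'; python3 -c "
from h import *
st()"
```

```text
clock: 12.05
eef_pos: [0.4321, -0.0003, 0.1325]
tool_rot: [0.798, 0.603, 0.001, 0.0]
ft_force: [-2.6, 0.2, 8.7]
grip_width: 0.0412
 t 12.05 pos [ 4.321e-01 -3.000e-04  1.325e-01] yang -15.81 zax [ 1.6e-03  3.0e-04 -1.0e+00] q [ -0.   11.5 -21.4  57.    0.  105.8] F [-2.6  0.2  8.7] M [-0.05  0.67 -0.2 ] w 0.0412
```

```bash
python3 -m handwheel '[{"dx":0,"dy":0,"dz":0,"ax":0,"ay":0,"az":0},{"dx":0,"dy":0,"dz":0,"ax":0,"ay":0,"az":0},{"dx":0,"dy":0,"dz":0,"ax":0,"ay":0,"az":0},{"dx":0,"dy":0,"dz":0,"ax":0,"ay":0,"az":0},{"dx":0,"dy":0,"dz":0,"ax":0,"ay":0,"az":0},{"dx":0,"dy":0,"dz":0,"ax":0,"ay":0,"az":0}]' 1; python3 - <<'E'
from ov import *
o,R=st();p=bot.camera('scene')
cv2.imwrite('pics/s8.png',cv2.resize(p['img'][160:260,270:370,::-1],None,fx=6,fy=6,interpolation=2))
E
```

```text
clock: 12.65
eef_pos: [0.4315, -0.0003, 0.1312]
tool_rot: [0.797, 0.604, -0.0, -0.0]
ft_force: [0.6, -0.4, -0.3]
grip_width: 0.0855
 t 12.65 pos [ 4.315e-01 -3.000e-04  1.312e-01] yang -15.64 zax [-3.e-04  0.e+00 -1.e+00] q [ -0.   11.6 -21.5  57.    0.  105.6] F [ 0.6 -0.4 -0.3] M [-0.05  0.02  0.05] w 0.0855
```

View pics/s8.png

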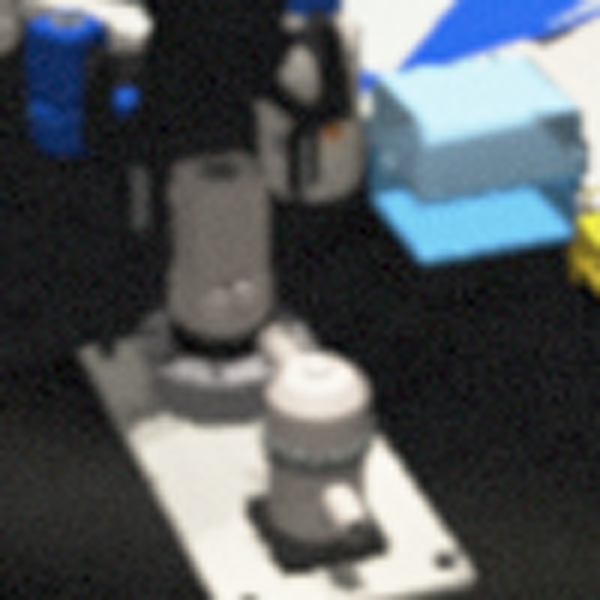

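```bash
python3 -m handwheel '[{"dx":0,"dy":0,"dz":-0.06,"ax":0,"ay":0,"az":-1},{"dx":0,"dy":0,"dz":0,"ax":0,"ay":0,"az":-1},{"dx":0,"dy":0,"dz":0,"ax":0,"ay":0,"az":-1},{"dx":0,"dy":0,"dz":0,"ax":0,"ay":0,"az":-1},{"dx":0,"dy":0,"dz":0,"ax":0,"ay":0,"az":-1},{"dx":0,"dy":0,"dz":0,"ax":0,"ay":0,"az":-1},{"dx":0,"dy":0,"dz":0,"ax":0,"ay":0,"az":-1},{"dx":0,"dy":0,"dz":0,"ax":0,"ay":0,"az":-1},{"dx":0,"dy":0,"dz":0,"ax":0,"ay":0,"az":-1},{"dx":0,"dy":0,"dz":0,"ax":0,"ay":0,"az":-1},{"dx":0,"dy":0,"dz":0,"ax":0,"ay":0,"az":-1},{"dx":0,"dy":0,"dz":0,"ax":0,"ay":0,"az":-1}]' 1
python3 -m handwheel '[{"dx":0,"dy":0,"dz":0,"ax":0,"ay":0,"az":-1},{"dx":0,"dy":0,"dz":0,"ax":0,"ay":0,"az":-1},{"dx":0,"dy":0,"dz":0,"ax":0,"ay":0,"az":-1},{"dx":0,"dy":0,"dz":0,"ax":0,"ay":0,"az":-1},{"dx":0,"dy":0,"dz":0,"ax":0,"ay":0,"az":-1},{"dx":0,"dy":0,"dz":0,"ax":0,"ay":0,"az":-1},{"dx":0,"dy":0,"dz":0,"ax":0,"ay":0,"az":-1},{"dx":0,"dy":0,"dz":0,"ax":0,"ay":0,"az":-1},{"dx":0,"dy":0,"dz":0,"ax":0,"ay":0,"az":-1},{"dx":0,"dy":0,"dz":0,"ax":0,"ay":0,"az":0}]' 1
python3 -c "
from h import *
st();go(.433,.0005,.1325,164.3)"
```

```text
clock: 13.9
eef_pos: [0.4316, -0.0003, 0.1328]
tool_rot: [0.019, 1.0, 0.0, 0.0]
ft_force: [-0.2, 0.1, -0.1]
grip_width: 0.0855
clock: 14.9
eef_pos: [0.4315, -0.0003, 0.1328]
tool_rot: [-0.608, 0.794, 0.0, -0.0]
ft_force: [-0.1, -0.1, 1.5]
grip_width: 0.0857
 t 14.9 pos [ 4.315e-01 -3.000e-04  1.328e-01] yang 164.82 zax [-1.e-04 -0.e+00 -1.e+00] q [ -0.   11.5 -21.3  57.2  -0.  -74.9] F [-0.1 -0.1  1.5] M [-0.01  0.    0.  ] w 0.0857
total d units [-0.047 -0.047  0.012]
az total 0.061
```

```bash
python3 -m handwheel '[{"dx":-0.047,"dy":-0.047,"dz":0,"ax":0,"ay":0,"az":0.06},{"dx":0,"dy":0,"dz":0,"ax":0,"ay":0,"az":0}]' 1
python3 -m handwheel '[{"dx":0,"dy":0,"dz":0,"ax":0,"ay":0,"az":0},{"dx":0,"dy":0,"dz":0,"ax":0,"ay":0,"az":0},{"dx":0,"dy":0,"dz":0,"ax":0,"ay":0,"az":0},{"dx":0,"dy":0,"dz":0,"ax":0,"ay":0,"az":0},{"dx":0,"dy":0,"dz":0,"ax":0,"ay":0,"az":0},{"dx":0,"dy":0,"dz":0,"ax":0,"ay":0,"az":0},{"dx":0,"dy":0,"dz":0,"ax":0,"ay":0,"az":0},{"dx":0,"dy":0,"dz":0,"ax":0,"ay":0,"az":0}]' -1
python3 -c "
from h import *
st()"
```

```text
clock: 15.1
eef_pos: [0.4333, 0.0006, 0.1328]
tool_rot: [-0.603, 0.798, -0.0, 0.0]
ft_force: [0.4, 0.6, -0.9]
grip_width: 0.0852
clock: 15.9
eef_pos: [0.433, 0.0006, 0.133]
tool_rot: [-0.604, 0.797, 0.0, 0.0]
ft_force: [-1.1, 0.5, 3.1]
grip_width: 0.0413
 t 15.9 pos [0.433  0.0006 0.133 ] yang 164.32 zax [ 1.e-04  1.e-04 -1.e+00] q [  0.1  11.6 -21.1  57.2   0.  -74.3] F [-1.1  0.5  3.1] M [ 0.14  0.32 -0.08] w 0.0413
```

```bash
python3 -m handwheel '[{"dx":0,"dy":0,"dz":0.05,"ax":0,"ay":0,"az":1},{"dx":0,"dy":0,"dz":0.015,"ax":0,"ay":0,"az":1},{"dx":0,"dy":0,"dz":0.015,"ax":0,"ay":0,"az":1},{"dx":0,"dy":0,"dz":0.015,"ax":0,"ay":0,"az":1},{"dx":0,"dy":0,"dz":0,"ax":0,"ay":0,"az":0}]'; python3 -c "
from h import *
st()"
```

```text
clock: 16.4
eef_pos: [0.4338, 0.0004, 0.1315]
tool_rot: [-0.34, 0.94, -0.001, 0.001]
ft_force: [-2.7, 0.2, 9.9]
grip_width: 0.0411
 t 16.4 pos [4.338e-01 4.000e-04 1.315e-01] yang 129.78 zax [ 2.e-03 -4.e-04 -1.e+00] q [  0.1  11.7 -21.2  56.9  -0.  -39.7] F [-2.7  0.2  9.9] M [-0.06  0.53 -0.19] w 0.0411
```

```bash
python3 -m handwheel '[{"dx":0,"dy":0,"dz":0.015,"ax":0,"ay":0,"az":1},{"dx":0,"dy":0,"dz":0.015,"ax":0,"ay":0,"az":1},{"dx":0,"dy":0,"dz":0.015,"ax":0,"ay":0,"az":1},{"dx":0,"dy":0,"dz":0.015,"ax":0,"ay":0,"az":1},{"dx":0,"dy":0,"dz":0,"ax":0,"ay":0,"az":0}]'; python3 -c "
from h import *
st()"
```

```text
clock: 16.9
eef_pos: [0.4339, -0.0002, 0.1302]
tool_rot: [-0.047, 0.999, -0.001, 0.001]
ft_force: [-1.3, -1.7, 9.9]
grip_width: 0.0412
 t 16.9 pos [ 4.339e-01 -2.000e-04  1.302e-01] yang 95.39 zax [ 0.0023 -0.0017 -1.    ] q [  0.   11.8 -21.4  56.7  -0.1  -5.3] F [-1.3 -1.7  9.9] M [-0.38  0.62 -0.14] w 0.0412
```

```bash
python3 -m handwheel '[{"dx":0,"dy":0,"dz":0.015,"ax":0,"ay":0,"az":1},{"dx":0,"dy":0,"dz":0.015,"ax":0,"ay":0,"az":1},{"dx":0,"dy":0,"dz":0.015,"ax":0,"ay":0,"az":1},{"dx":0,"dy":0,"dz":0.015,"ax":0,"ay":0,"az":1},{"dx":0,"dy":0,"dz":0,"ax":0,"ay":0,"az":0}]'; python3 -c "
from h import *
st()"
```

```text
clock: 17.4
eef_pos: [0.4336, -0.0005, 0.1288]
tool_rot: [0.25, 0.968, -0.001, 0.001]
ft_force: [-2.2, -3.2, 11.9]
grip_width: 0.0413
 t 17.4 pos [ 0.4336 -0.0005  0.1288] yang 61.0 zax [ 0.0018 -0.0025 -1.    ] q [  0.   11.9 -21.5  56.5  -0.1  29. ] F [-2.2 -3.2 11.9] M [-0.64  0.91 -0.08] w 0.0413
```

```bash
python3 -m handwheel '[{"dx":0,"dy":0,"dz":0.015,"ax":0,"ay":0,"az":1},{"dx":0,"dy":0,"dz":0.015,"ax":0,"ay":0,"az":1},{"dx":0,"dy":0,"dz":0.015,"ax":0,"ay":0,"az":1},{"dx":0,"dy":0,"dz":0.015,"ax":0,"ay":0,"az":1},{"dx":0,"dy":0,"dz":0,"ax":0,"ay":0,"az":0}]'; python3 -c "
from h import *
st()"
```

```text
clock: 17.9
eef_pos: [0.4333, -0.0005, 0.1275]
tool_rot: [0.525, 0.851, -0.001, 0.001]
ft_force: [-4.5, -2.0, 14.7]
grip_width: 0.0409
 t 17.9 pos [ 0.4333 -0.0005  0.1275] yang 26.62 zax [ 0.0013 -0.0025 -1.    ] q [  0.   12.  -21.6  56.3  -0.1  63.4] F [-4.5 -2.  14.7] M [-0.64  1.24 -0.13] w 0.0409
```

```bash
python3 -m handwheel '[{"dx":0,"dy":-0.04,"dz":0.012,"ax":0,"ay":0,"az":1},{"dx":0,"dy":0,"dz":0.012,"ax":0,"ay":0,"az":1},{"dx":0,"dy":0,"dz":0.012,"ax":0,"ay":0,"az":1},{"dx":0,"dy":0,"dz":0.012,"ax":0,"ay":0,"az":1},{"dx":0,"dy":0,"dz":0.01,"ax":0,"ay":0,"az":0.87},{"dx":0,"dy":0,"dz":0,"ax":0,"ay":0,"az":0}]'; python3 - <<'E'
from ov import *
st();p=bot.camera('scene')
cv2.imwrite('pics/s9.png',cv2.resize(p['img'][170:250,285:365,::-1],None,fx=7,fy=7,interpolation=2))
E
```

```text
clock: 18.5
eef_pos: [0.4326, -0.0005, 0.1259]
tool_rot: [0.794, 0.607, 0.0, 0.001]
ft_force: [-2.6, 0.0, 12.3]
grip_width: 0.0415
 t 18.5 pos [ 0.4326 -0.0005  0.1259] yang -15.2 zax [ 0.0017 -0.0015 -1.    ] q [-0.000e+00  1.200e+01 -2.190e+01  5.600e+01 -1.000e-01  1.052e+02] F [-2.6  0.  12.3] M [-0.32  0.93 -0.1 ] w 0.0415
```

View pics/s9.png

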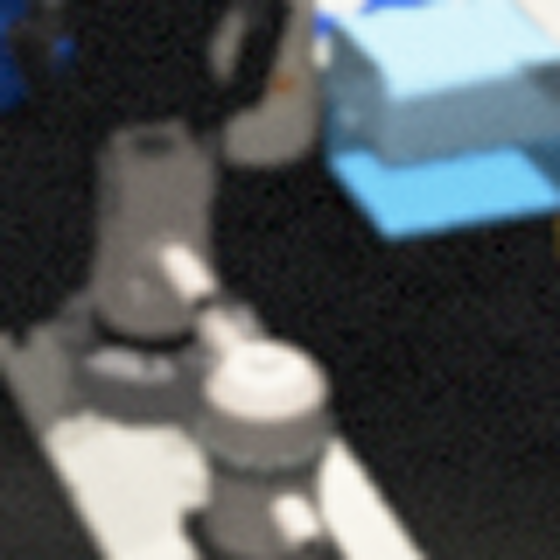

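```bash
python3 -m handwheel '[{"dx":0,"dy":-0.03,"dz":-0.1,"ax":0,"ay":0,"az":0},{"dx":0,"dy":0,"dz":0,"ax":0,"ay":0,"az":0}]'; python3 -c "
from h import *
st()"
python3 -m handwheel '[{"dx":0,"dy":0,"dz":0,"ax":0,"ay":0,"az":0},{"dx":0,"dy":0,"dz":0,"ax":0,"ay":0,"az":0},{"dx":0,"dy":0,"dz":0,"ax":0,"ay":0,"az":0},{"dx":0,"dy":0,"dz":0,"ax":0,"ay":0,"az":0},{"dx":0,"dy":0,"dz":0,"ax":0,"ay":0,"az":0},{"dx":0,"dy":0,"dz":0,"ax":0,"ay":0,"az":0}]' 1
python3 -m handwheel '[{"dx":0,"dy":0,"dz":-0.5,"ax":0,"ay":0,"az":0},{"dx":0,"dy":0,"dz":-1,"ax":0,"ay":0,"az":0},{"dx":0,"dy":0,"dz":-1,"ax":0,"ay":0,"az":0},{"dx":0,"dy":0,"dz":-1,"ax":0,"ay":0,"az":0},{"dx":0,"dy":0,"dz":-1,"ax":0,"ay":0,"az":0},{"dx":0,"dy":0,"dz":-1,"ax":0,"ay":0,"az":0},{"dx":0,"dy":0,"dz":0,"ax":0,"ay":0,"az":0}]' 1
python3 -c "
from h import *
st()"
```

```text
clock: 18.75
eef_pos: [0.4323, -0.0004, 0.1268]
tool_rot: [0.794, 0.608, 0.0, 0.001]
ft_force: [3.3, -2.1, -3.2]
grip_width: 0.0413
 t 18.75 pos [ 4.323e-01 -4.000e-04  1.268e-01] yang -15.05 zax [ 0.0018 -0.0017 -1.    ] q [ 0.000e+00  1.190e+01 -2.180e+01  5.620e+01 -1.000e-01  1.051e+02] F [ 3.3 -2.1 -3.2] M [-0.75 -0.76  0.03] w 0.0413
clock: 19.35
eef_pos: [0.4314, 0.0003, 0.127]
tool_rot: [0.794, 0.609, 0.0, -0.0]
ft_force: [0.8, 0.7, 0.8]
grip_width: 0.0852
clock: 20.05
eef_pos: [0.4334, 0.0003, 0.268]
tool_rot: [0.794, 0.608, 0.003, 0.002]
ft_force: [-0.7, 0.3, -0.2]
grip_width: 0.0852
 t 20.05 pos [4.334e-01 3.000e-04 2.680e-01] yang -15.04 zax [ 7.1e-03  1.0e-04 -1.0e+00] q [  0.    5.5  -7.2  76.9   0.  105.1] F [-0.7  0.3 -0.2] M [ 0.04 -0.01  0.01] w 0.0852
```

```bash
python3 -m handwheel '[{"dx":1,"dy":-0.3,"dz":0,"ax":0,"ay":0,"az":0},{"dx":1,"dy":-0.3,"dz":0,"ax":0,"ay":0,"az":0},{"dx":1,"dy":-0.3,"dz":0,"ax":0,"ay":0,"az":0},{"dx":1,"dy":-0.3,"dz":0,"ax":0,"ay":0,"az":0},{"dx":1,"dy":-0.3,"dz":0,"ax":0,"ay":0,"az":0},{"dx":1,"dy":-0.3,"dz":0,"ax":0,"ay":0,"az":0},{"dx":1,"dy":-0.3,"dz":0,"ax":0,"ay":0,"az":0},{"dx":1,"dy":-0.3,"dz":0,"ax":0,"ay":0,"az":0},{"dx":1,"dy":-0.3,"dz":0,"ax":0,"ay":0,"az":0},{"dx":0,"dy":0,"dz":0,"ax":0,"ay":0,"az":0}]' 1
python3 - <<'E'
from ov import *
st()
p=snap('top','t10.png');cv2.imwrite('pics/t10c.png',cv2.resize(p['img'][190:270,280:390,::-1],None,fx=7,fy=7,interpolation=2))
p=snap('scene','s10.png');cv2.imwrite('pics/s10c.png',cv2.resize(p['img'][170:250,285:365,::-1],None,fx=7,fy=7,interpolation=2))
E
```

```text
clock: 21.05
eef_pos: [0.4241, 0.2374, 0.2633]
tool_rot: [0.792, 0.61, -0.0, -0.0]
ft_force: [-0.5, -0.3, -0.0]
grip_width: 0.0852
 t 21.05 pos [0.4241 0.2374 0.2633] yang -14.83 zax [-1.2e-03  2.0e-04 -1.0e+00] q [ 2.92e+01  1.19e+01 -1.00e-01  7.80e+01  0.00e+00  1.34e+02] F [-0.5 -0.3 -0. ] M [-0.01  0.01 -0.01] w 0.0852
```

View pics/t10c.png

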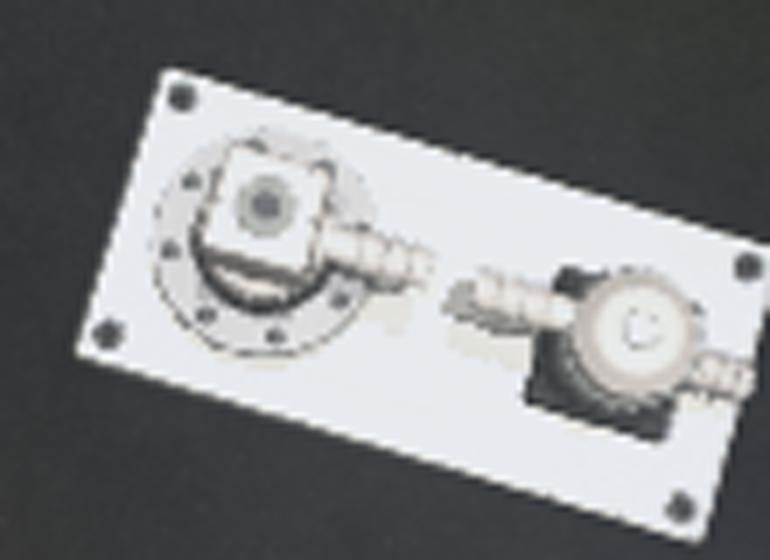

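View pics/s10c.png

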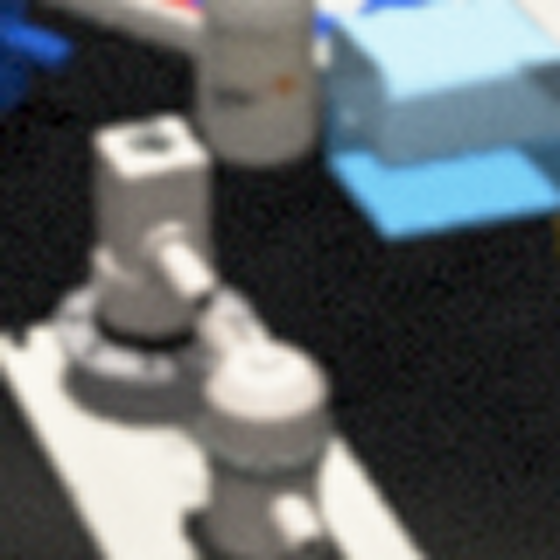

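```bash
python3 - <<'E'
from ov import *
p=bot.camera('top')
for cam,box,f in(('top',(300,200,350,245),14),('scene',(290,175,330,225),14)):
    p=bot.camera(cam)
    def c(pts,f,o): return (np.array(pts,float)+.5)/f-.5+np.array(o)
    if cam=='top':
        n=atz(p,c([(266,206)],7,(280,190)),.140)[0][:2]
        P=atz(p,c([(235,146),(330,167),(308,276),(204,239)],7,(280,190)),.140);print(P.round(4),P.mean(0))
        fn=atz(p,c([(642,328)],7,(280,190)),.115)[0][:2];print('axis',n,'filter',fn,'mark dir',np.degrees(np.arctan2(*(fn-n)[::-1])))
        t=atz(p,c([(428,268)],7,(280,190)),.094)[0][:2];print('tip',t,'dir',np.degrees(np.arctan2(*(t-n)[::-1])),np.linalg.norm(t-n))
    else:
        n=atz(p,c([(153,142)],7,(285,170)),.140)[0][:2];print('scene axis',n)
    cu=[]
    for th,col in((-105.2,(0,0,255)),):
        a=np.radians(th);e=np.array([np.cos(a),np.sin(a)]);g=np.array([-e[1],e[0]])
        sq=np.array([(*(n+.021*(i*e+j*g)),.140) for i,j in((1,1),(1,-1),(-1,-1),(-1,1),(1,1))])
        cu+=[(sq,col)]
        for s in(1,-1): cu+=[(np.array([(*(n+.03*e+s*.0095*g),.094),(*(n+.068*e+s*.0095*g),.094)]),col)]
    overlay(p,box,f,cu,'ovf_%s.png'%cam)
E
```

```text
[[ 0.455   0.0113  0.14  ]
 [ 0.4478 -0.0252  0.14  ]
 [ 0.4058 -0.0178  0.14  ]
 [ 0.4188  0.0221  0.14  ]] [ 0.43184548 -0.00239321  0.14      ]
axis [ 0.43213743 -0.00114735] filter [ 0.39205911 -0.14793347] mark dir -105.27173406141308
tip [ 0.41593863 -0.06570315] dir -104.08622572900313 0.06655713427441874
scene axis [ 0.43558448 -0.00106425]
```

View pics/ovf_top.png

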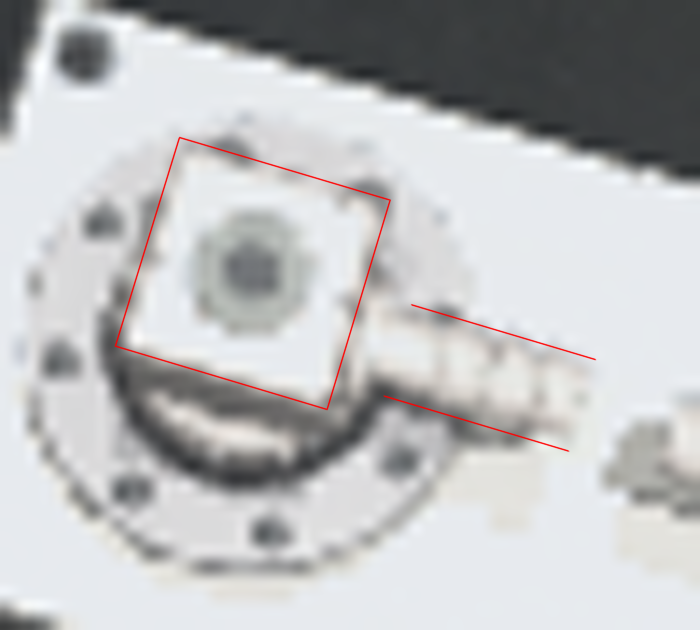

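View pics/ovf_scene.png

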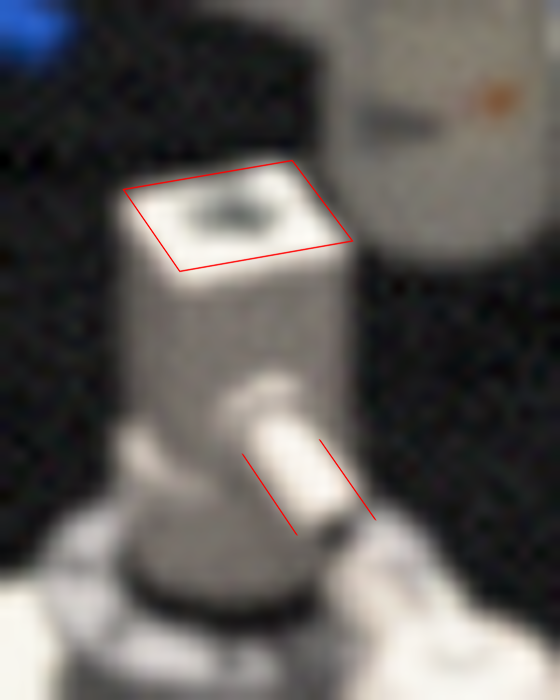

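```bash
python3 - <<'E'
from h import *
a=cv2.imread('pics/scene0.png').astype(int);b=cv2.imread('pics/s10.png').astype(int)
for n,(x,y) in dict(wash=(321,174),tape=(390,277),jar=(409,238),pen=(253,180)).items(): print(n,abs(a-b)[y-15:y+15,x-8:x+8].mean().round(1))
print(bot.job_done(),bot.get_obs()['clock'])
E
```

```text
wash 2.0
tape 2.8
jar 2.1
pen 13.8
the job is handed in; nothing more can be done
the job is handed in; nothing more can be done
```

I screwed the white elbow one full clockwise turn onto the neck, let go of it, and handed the job in at about 21 s. The job reports no verdict, so what follows is from my own checks.

**How it went:** I set the elbow on with its nozzle at the filter; it came to rest about 12 mm above the free gasket top. I then turned it in two half turns with one regrasp. It followed the thread at about 14 mm per turn, and the force at the wrist stayed below about 17 N.

**Last checks:**
- **Nozzle direction:** in the top view it points at −104° against −105° for the filter's nozzle. The gripper angle at release was also within 1° or so.
- **Position:** in each camera the elbow's axis matches the neck's to within about 1.5 mm, and it stands upright. The two cameras differ from each other by about 3 mm.
- **Gasket squeeze:** about 1.8 mm, worked out from arm height and grasp height. It needs at least 1 mm, so the margin is under 1 mm, and neither camera could confirm it.
- **Robot:** it is open, well clear, and reads no force.
- **Objects round the work:** the picture patches for the wash bottle, tape roll and jar are unchanged. The pen's patch did change (13.8 against 2 to 3 for the others). The elbow had stood next to that patch and the arm now hangs close to it, so that is the likely cause. I did not check the pen separately, but its position was never near the arm's path.

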